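# Fit a levelling jack to the panel frame and lock its height

## Task

Fit the loose blue levelling jack on the one corner of the panel-levelling frame that still shows four bare studs: turn it until its four holes match the studs and lower it, upright, until its foot lies flat and fully home on the stud plate. Then lock its height setting: turn its brass jam nut clockwise (seen from above) until it is hard against the blue boss below it, without turning the screw itself. Leave the jack standing there, and leave everything else on the table where it stands.

Things in the scene. Friction and masses are not known exactly. Their poses are not given: they have to be found in the camera images.
- jack: loose levelling jack, upright on the table, 0.4 to 0.7 kg. Blue foot plate 112 x 84 x 8 mm (x by y), four through holes of 10 mm diameter at (x, y) = (+-42, +-28) mm: it fits the studs two ways, half a turn apart. Low ribs, up to 16 mm high, run along x and y. Over all 88 mm tall: plate, boss, nut, end of the steel screw (20 mm thick). Origin: centre of the underside, z up along the screw.
- boss (a point): middle of the jack's square blue boss, 30 mm above its underside. The boss is 40 x 40 mm, sides square to the jack's x and y, and reaches from 8 to 52 mm above the underside. It is the place to grip and carry the jack; it is wider than the nut above it.
- screw (a joint): turn of the jack's adjusting screw in its boss, rad, positive clockwise from above, 0 at the start. It is stiff (about 0.8 N m) and holds itself while the nut is turned; it must stay at its setting.
- jam_nut (a joint): turn of the brass hexagonal jam nut on the screw, rad, positive clockwise from above (= tightening). It starts loose, between 0.1 and 1.0, and stops at 2.0, hard against the boss. It turns easily (0.04 N m); 4 mm lead a turn. Forcing it on from the stop would drag the screw round.
- nut (a point): centre of the jam nut, on the jack's axis: hexagon 30 mm across flats, 34.6 mm across corners, 12 mm tall. Tight, its underside is 52 mm above the jack's underside, on the boss; loose it hangs up to 1.3 mm above. The point turns with the nut: its x axis is square to one pair of flats, the others lie 60 and 120 degrees on. The screw's end stands 24 mm out of the nut.
- stud_plate: fixed steel plate 112 x 84 x 8 mm (x by y) on a near corner of the frame, left or right, with four bare upright studs of 8 mm diameter at (x, y) = (+-42, +-28) mm, 22 mm tall above the plate, their last 5 mm tapered to 4 mm. Origin: centre of its underside, 34 mm above the table; z up.
- seat (a point): centre of the top face of the stud plate, 42 mm above the table, axes as the stud plate's: where the centre of the jack's underside must come to lie.
- fitted_jack: the other near corner of the frame: same stud plate with a jack already fitted and locked, fixed; 112 x 84 mm (x by y), 96 mm tall over its origin, which is the centre of the stud plate's underside, 34 mm above the table.
- frame: fixed panel-levelling frame of aluminium tube 40 mm wide, its top 34 mm above the table. Origin: on the table under the middle of its front tube. Tubes run along y at x = 0 and x = 270 mm, 460 mm long, and along x at y = +-200 mm. The near corners at (0, +-200) mm carry stud_plate and fitted_jack; the far corners at (270, +-200) mm carry fixed jacks 130 mm tall over the table.
- brush_pot: bystander: black pot of brushes, 86 mm across, brushes reaching 180 mm high and leaning at most 60 mm from its axis. Origin: centre of the underside.
- wax_tin: bystander: wax tin, 88 mm across, 115 mm tall. Origin: centre of the underside.
- mug: bystander inside the frame: orange mug, 82 mm across, 95 mm tall, handle reaching 75 mm out towards its +y. Origin: centre of the underside.
- pigment_jar: bystander inside the frame: glass jar with white cap, 68 mm across, 85 mm tall. Origin: centre of the underside.
- spirit_level: bystander inside the frame: yellow spirit level 22 x 200 x 44 mm, along its y. Origin: centre of the underside.
- torch: bystander on the left: yellow gas torch standing upright, 75 mm across, 410 mm tall. Origin: centre of the underside.
- spanner: bystander on the left: open-ended spanner lying flat, 170 mm long, along its x.
- brush: bystander on the right: paint brush lying flat, 180 mm long, along its x.

How it is judged:
By the outcome, as a careful person would: the job done as asked, in the order asked, and still so for the second after the job is handed in, with the robot touching nothing.
It also fails if it takes over 64 s, if anything falls off the work surface, if the arm or the gripper's body presses on something with over 40 N, if the wrist force passes 120 N, or if a joint passes its speed limit or range.

## Robot

A 6-joint arm with a two-finger parallel gripper is mounted at the origin on the work surface. World frame = base frame: x ahead of the robot, y to its left, z up, the work surface at z = 0. Lengths are in m, angles in rad, forces in N, time in s.
With the tool pointing down it reaches from about 0.35 to 0.775 m from the base axis. Payload 7.3 kg.
Tool frame: the origin (TCP) lies midway between the tips of the shut fingers; the grasp point (between the pads) lies 19 mm behind it; z points along the fingers, y is the line along which they close (so a half turn about z gives the same grasp; the last joint's range is limited). The gripper opens to 92 mm and grips with 3 to 60 N. Pads are 19 mm wide; open, the fingers measure 130 mm over their backs; the gripper's body (75 mm by 190 mm) begins 47 mm behind the grasp point.
Start: joints at [-1.443, 0.342, 1.524, -0, 1.275, -0.146], TCP at [0.142, -0.505, 0.227] pointing down, gripper open.
Joint ranges: [-2.53, 2.53], [-0.77, 2.02], [0.04, 2.7], [-1, 4.14], [0.28, 2.66], [-3.11, 3.11]. Speed limits (rad/s): [2.57, 2.57, 3.14, 3.14, 3.14, 3.14].

## Interface

Orientations are given as [roll, pitch, yaw] about the fixed x, y, z axes, in that order (R = Rz(yaw) Ry(pitch) Rx(roll)).
In Python, from cell import monitor, vision, workorder gives the robot as it stands.
- The arm moves only by the tool move_arm, never from a script. Its argument "rows" is a list of rows, each a list of 5 numbers: the shift along the world's x, y, z in mm, then the turn about the world's z in rad, then the closure, from -1 (fully open) to 1 (shut). A call has 1 to 12 rows; each row shifts and turns the commanded pose from where the row before left it; what a row does not reach is not made up. A row lasts 1/10 s, in which the tool goes at most 50 mm and 8.59 degrees, less where a joint would pass 70% of its speed; a pose out of reach is approached as far as the arm can. A call is refused whole if a number of a shift passes 50 or a number of a turn 0.15, either way. A call with a gripper value outside its range is refused whole. The fingers move at their own pace and stop on an object; "newtons" is the grip in N (left out, the last holds). Time passes only in rows, so rows that do not move let the fingers close. It gives the time, the measured TCP pose, the force, the opening and the grip force at its end, in the units of the state.
- monitor.observe(): the state, without advancing time (a new reading comes with each control period).
- vision.read_camera(name): name is "scene" or "top" or "wrist"; returns the picture (384x512x3 uint8, red, green, blue); there is no depth.
- vision.get_calibration(name): a dict with "K" (3x3 intrinsics, pixels), "k1" (the pictures are not rectified: a ray, as slopes to the right and down, at radius r is drawn at 1 + k1 r^2 times it, then the intrinsics apply), "T" (4x4, takes a point from camera to world coordinates); the wrist camera has in their place "mount" (4x4, takes a point from camera to tool coordinates, whose origin is the TCP and whose axes are the flange's). Camera axes: x right, y up, looking along -z (the intrinsics and any distortion apply to the point x, -y, -z); pixel columns grow to the right and rows downward; lengths in m; the calibration is good to about 2 mm. A picture is of the moment at which its call begins: read the wrist's pose just before it. get_calibration takes no time and is no camera call.
- workorder.hand_in(): hands the job in; it is judged then, once.
The state is a dict: "time": time; "qpos": joint angles; "qvel": joint speeds; "joint_efforts": joint torques, N m; "tool_pos": TCP position; "tool_rot": TCP orientation; "contact_force": force on the tool from outside, world axes, zero at the start; "torque": the same for the moment, N m; "opening": finger opening in m; "grip_force": force on a finger pad.
Only numpy, scipy, OpenCV 4.12 (cv2) and the standard library are available. Lean on these libraries where they do the work, as an engineer would, in place of code of your own. Each camera call takes 0.05 s, during which the arm holds its last target. There are 200 camera calls.

## Working session

There is one attempt and no reset: what is moved stays moved. The work goes in short steps, Python scripts to look and compute and a tool call to move; the robot and the scene stay as the last step left them, time stands still between calls to the robot, and variables do not carry over. Pictures are saved under pics/ and viewed, at most 10 in all, crops included, and the job is handed in when it is done.

Besides the shell and the picture viewer there is one more tool, called as a command line: name --pt "numbers of a row" for each row, then --argument value for the rest. move_arm: Moves the arm, as the interface text tells. Its arguments: {"type":"object","properties":{"rows":{"type":"array","items":{"type":"array","items":{"type":"number"}}},"newtons":{"type":"number"}},"required":["rows"]}

```bash
mkdir -p pics; cat > h.py <<'E'
import numpy as np, cv2
from scipy.spatial.transform import Rotation as Ro
from cell import monitor, vision, workorder
def snap(n,name):
    s=monitor.observe(); im=vision.read_camera(n); cv2.imwrite(f'pics/{name}.png',im[:,:,::-1]); return s,im
def camT(n,s=None):
    c=vision.get_calibration(n)
    if 'T' in c: return c,np.array(c['T'])
    T=np.eye(4);T[:3,:3]=Ro.from_euler('xyz',s['tool_rot']).as_matrix();T[:3,3]=s['tool_pos']
    return c,T@np.array(c['mount'])
def ray(n,px,s=None):
    c,T=camT(n,s); K=np.array(c['K']); k=c['k1']
    d=np.array([(px[0]-K[0,2])/K[0,0],(px[1]-K[1,2])/K[1,1]]); u=d.copy()
    for _ in range(30): u=d/(1+k*(u@u))
    return T[:3,3],T[:3,:3]@np.array([u[0],-u[1],-1])
def onz(n,px,z,s=None):
    o,d=ray(n,px,s); return o+d*(z-o[2])/d[2]
E
python3 - <<'E'
from h import *
a=[]
for n in('scene','top'):
    s,im=snap(n,n+'0'); c,T=camT(n); print(n,T[:3,3].round(3),-T[:3,2].round(3),c['K'][0],c['k1'])
    a.append(im)
s,im=snap('wrist','w0'); print(s); print(vision.get_calibration('wrist'))
E
```

```text
scene [1.374 0.676 1.043] [-0.562 -0.433 -0.705] [413.28291743   0.         252.73886795] 0.004414424556287824
top [0.333 0.079 1.428] [ 0.195 -0.012 -0.981] [415.79194078   0.         256.28727175] -0.07296249478501292
{'time': 0.1, 'qpos': array([-1.44300370e+00,  3.42645792e-01,  1.52488148e+00, -2.15650507e-05,
        1.27536945e+00, -1.45986072e-01]), 'qvel': array([ 6.74013514e-06, -2.56217750e-05, -3.40872418e-03, -6.86208330e-04,
       -9.55721690e-04,  2.96056870e-04]), 'joint_efforts': array([ 2.01763192e-03, -4.32003057e+01, -2.44694871e+01,  7.19369994e-02,
        5.26248186e-02, -5.41845395e-05]), 'tool_pos': array([ 0.14192374, -0.50510384,  0.22613218]), 'tool_rot': array([-3.14029945e+00, -1.69297861e-04,  2.73784883e-01]), 'contact_force': array([ 1.18756927, -0.0902984 ,  0.14552957]), 'torque': array([0.01379677, 0.06074173, 0.00763646]), 'grip_force': 0.0, 'opening': 0.09167168134994727}
{'K': array([[284.12929823,   0.        , 255.51626513],
       [  0.        , 284.12929823, 188.13341583],
       [  0.        ,   0.        ,   1.        ]]), 'k1': -0.021458615855528763, 'mount': array([[ 4.47685375e-04,  9.65611490e-01,  2.59988943e-01,
         6.99800981e-02],
       [ 9.99999525e-01, -6.57499636e-04,  7.20046164e-04,
         4.06012011e-04],
       [ 8.66227484e-04,  2.59988497e-01, -9.65611325e-01,
        -1.57544053e-01],
       [ 0.00000000e+00,  0.00000000e+00,  0.00000000e+00,
         1.00000000e+00]])}
```

View pics/top0.png

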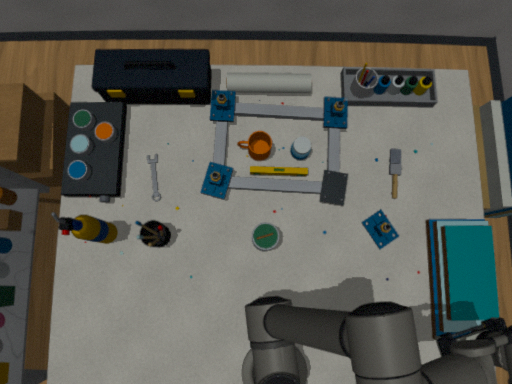

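View pics/scene0.png

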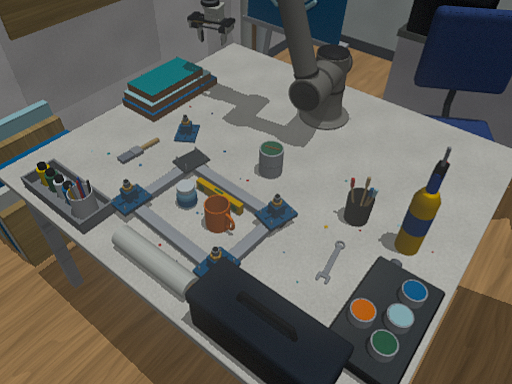

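The top picture shows the loose jack at (381,229), the bare stud plate at (333,187) on the right near corner, the fitted jack at (217,180), the wax tin at (265,237), and the brush at (395,172).

```bash
python3 - <<'E'
from h import *
im=cv2.imread('pics/top0.png').astype(int)
B,G,R=im[...,0],im[...,1],im[...,2]
V=np.max(im,2);S=V-np.min(im,2)
def rect(mask,x0,x1,y0,y1,z):
    m=np.zeros(mask.shape,np.uint8);m[y0:y1,x0:x1]=mask[y0:y1,x0:x1]
    cs,_=cv2.findContours(m,cv2.RETR_EXTERNAL,cv2.CHAIN_APPROX_NONE)
    c=max(cs,key=cv2.contourArea)[:,0]
    w=np.array([onz('top',p,z)[:2] for p in c.astype(float)])*1000
    r=cv2.minAreaRect(w.astype(np.float32)); print(r, c.min(0),c.max(0)); print(cv2.boxPoints(r).round())
rect((B>R+35),350,410,200,260,.008)
print(im[187,325:345:4],im[187,300:315:4])
rect((V<85),305,355,165,215,.042)
rect((B>R+35),195,240,155,205,.05)
c=vision.get_calibration
for p,z in(((265,237),.115),((395,148),0),((394,197),0),((301,148),.085)): print(onz('top',p,z).round(3))
E
```

```text
((469.4970397949219, -367.4217834472656), (109.0982894897461, 82.32036590576172), 32.902217864990234) [362 210] [398 248]
[[ 401. -362.]
 [ 446. -432.]
 [ 538. -372.]
 [ 493. -303.]]
[[48 47 42]
 [50 44 37]
 [45 44 39]
 [47 43 40]
 [41 46 31]] [[122 119 116]
 [120 117 115]
 [124 123 118]
 [125 122 119]]
((613.7855224609375, -186.8679962158203), (134.37356567382812, 125.37055969238281), 67.49410247802734) [305 166] [347 205]
[[ 530. -225.]
 [ 646. -273.]
 [ 697. -149.]
 [ 582. -101.]]
((628.734619140625, 196.44595336914062), (83.22057342529297, 111.6540298461914), 74.7168197631836) [201 162] [232 198]
[[564. 171.]
 [672. 142.]
 [694. 222.]
 [586. 251.]]
[0.432 0.034 0.115]
[ 0.763 -0.44   0.   ]
[ 0.583 -0.425  0.   ]
[ 0.733 -0.088  0.085]
```

move_arm --pt "30 13 -4 0.03 -1" --pt "33 14 -6 0.03 -1" --pt "33 14 -6 0.03 -1" --pt "33 14 -6 0.03 -1" --pt "33 14 -6 0.03 -1" --pt "33 14 -6 0.03 -1" --pt "33 14 -6 0.03 -1" --pt "33 14 -6 0.03 -1" --pt "33 14 -6 0.03 -1" --pt "33 13 -6 0.03 -1" --pt "0 0 0 0 -1" --pt "0 0 0 0 -1" --newtons 30

```text
time: 1.35
tool_pos: [0.4691, -0.3668, 0.168]
tool_rot: [-3.14, 0.001, 0.575]
contact_force: [0.7, -0.4, 0.9]
opening: 0.0921
grip_force: 0.0
```

```bash
python3 - <<'E'
from h import *
s,im=snap('wrist','w1'); print(s['tool_pos'],s['tool_rot'],s['time'])
im=im.astype(int);R,B=im[...,0],im[...,2]
m=(B>R+30).astype(np.uint8)
cs,_=cv2.findContours(m,cv2.RETR_EXTERNAL,cv2.CHAIN_APPROX_NONE)
c=max(cs,key=cv2.contourArea)[:,0]
w=np.array([onz('wrist',p,.008,s)[:2] for p in c.astype(float)])*1000
print(cv2.minAreaRect(w.astype(np.float32)),c.min(0),c.max(0))
E
```

```text
[ 0.46908154 -0.36683356  0.16803126] [-3.14030455e+00  6.73591890e-04  5.75270464e-01] 1.35
((468.2952880859375, -367.1172180175781), (111.13465118408203, 83.80538940429688), 32.99020767211914) [218 126] [293 221]
```

View pics/w1.png

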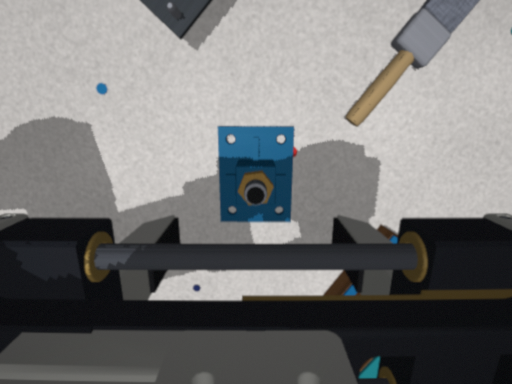

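The wrist view shows the jack's foot at cols 218–293, rows 126–221, square to the tool, with the nut at (256,187); the brush is at upper right, clear. The two measurements agree to 1 mm.

move_arm --pt "0 0 -20 0 -1" --pt "0 0 -25 0 -1" --pt "0 0 -25 0 -1" --pt "0 0 -25 0 -1" --pt "-1 0 -25 0 -1" --pt "0 0 -21 0 -1" --pt "0 0 0 0 -1" --pt "0 0 0 0 0.3" --pt "0 0 0 0 0.6" --pt "0 0 0 0 0.6" --pt "0 0 0 0 0.6" --pt "0 0 0 0 0.6" --newtons 30

```text
time: 2.6
tool_pos: [0.4682, -0.3676, 0.0284]
tool_rot: [3.141, -0.0, 0.574]
contact_force: [0.5, -0.1, -0.0]
opening: 0.0568
grip_force: 0.0
```

move_arm --pt "0 0 0 0 0.8" --pt "0 0 0 0 1" --pt "0 0 0 0 1" --pt "0 0 0 0 1" --pt "0 0 0 0 1" --pt "0 0 0 0 1" --newtons 40

```text
time: 3.2
tool_pos: [0.468, -0.3674, 0.0278]
tool_rot: [3.142, -0.0, 0.574]
contact_force: [0.2, 1.1, 2.2]
opening: 0.0396
grip_force: 40.0
```

move_arm --pt "0 0 5 0 1" --pt "0 0 20 0 1" --pt "0 0 30 0 1" --pt "0 0 30 0 1" --pt "0 5 30 -0.07 1" --pt "5 20 30 -0.1 1" --pt "10 30 20 -0.1 1" --pt "12 35 5 -0.1 1" --pt "12 35 0 -0.1 1" --pt "12 35 0 -0.1 1" --pt "11 30 0 -0.1 1" --pt "0 0 0 0 1"

```text
time: 4.4
tool_pos: [0.5304, -0.1735, 0.1972]
tool_rot: [-3.14, 0.001, -0.095]
contact_force: [0.1, -0.1, -4.6]
opening: 0.0395
grip_force: 40.0
```

move_arm --pt "0 0 0 0 1" --pt "0 0 0 0 1"

```text
time: 4.6
tool_pos: [0.5295, -0.1781, 0.1974]
tool_rot: [3.141, 0.001, -0.096]
contact_force: [0.9, -0.5, -5.1]
opening: 0.0394
grip_force: 40.0
```

```bash
python3 - <<'E'
from h import *
s,im=snap('wrist','w2'); print(s['tool_pos'],s['tool_rot'],s['time'],s['opening'],s['contact_force'])
E
```

```text
[ 0.52954222 -0.17811719  0.19737516] [ 3.14133395e+00  9.42743997e-04 -9.59204581e-02] 4.6 0.039410058740275346 [ 0.925719   -0.50038742 -5.1321449 ]
```

View pics/w2.png

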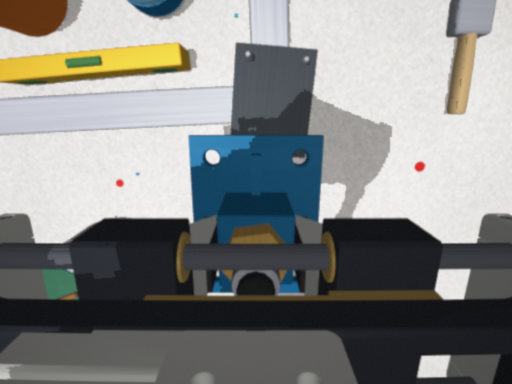

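The two far studs show at (249,55) and (306,59), and the held jack's front holes at (212,157) and (299,157). The near studs are just hidden, so I back off 25 mm.

move_arm --pt "-10 0 0 0 1" --pt "-15 0 0 0 1" --pt "0 0 0 0 1" --pt "0 0 0 0 1" --pt "0 0 0 0 1"

```text
time: 5.15
tool_pos: [0.5052, -0.1779, 0.198]
tool_rot: [3.141, -0.001, -0.097]
contact_force: [-0.5, -1.0, -4.6]
opening: 0.0394
grip_force: 40.0
```

```bash
python3 - <<'E'
from h import *
s,im=snap('wrist','w3'); print(s['tool_pos'],s['tool_rot'],s['time'])
i=im.astype(int);V=i.max(2);
m=(V<95).astype(np.uint8);m[:, :215]=0;m[:,330:]=0;m[132:]=0
m=cv2.morphologyEx(m,cv2.MORPH_CLOSE,np.ones((9,9)))
cv2.imwrite('pics/w3c.png',cv2.resize(im[0:180,170:350,::-1],None,fx=3.2,fy=3.2,interpolation=cv2.INTER_CUBIC))
g=cv2.cvtColor(im,cv2.COLOR_RGB2GRAY)
hole=((V>150)&(i[...,2]-i[...,0]<40)).astype(np.uint8)[140:180,195:320]
n,l,st,ce=cv2.connectedComponentsWithStats(hole)
for k in range(1,n):
    if st[k,4]>30: print('hole',ce[k]+[195,140],st[k,4])
E
```

```text
[ 0.50520274 -0.17792675  0.19796235] [ 3.14124571e+00 -7.85691339e-04 -9.67562440e-02] 5.15
hole [212.34161491 156.37888199] 161
hole [298.96190476 156.6       ] 105
```

View pics/w3c.png

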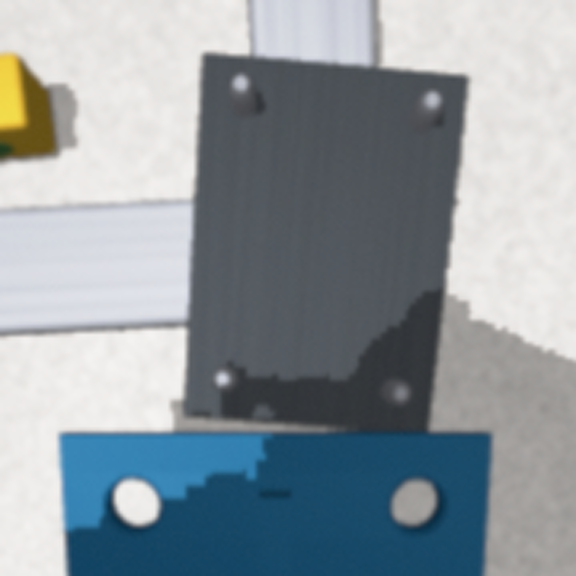

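Crop shows all four stud tips at (240,83), (432,100), (222,378), (399,392) in the crop (3.2x, offset 170,0), and the jack's holes at (136,502) and (414,502).

```bash
python3 - <<'E'
from h import *
im=cv2.imread('pics/w3.png');s=monitor.observe();print(s['tool_pos'],s['tool_rot'])
g=cv2.cvtColor(im,cv2.COLOR_BGR2GRAY).astype(float)
P=[]
for c in((240,83),(432,100),(222,378),(399,392)):
    x,y=int(round(c[0]/3.2+169.7)),int(round(c[1]/3.2-.3))
    w=g[y-3:y+4,x-3:x+4]; w=np.clip(w-(w.max()*.6+w.min()*.4),0,None)
    yy,xx=np.mgrid[y-3:y+4,x-3:x+4]; p=((w*xx).sum()/w.sum(),(w*yy).sum()/w.sum())
    q=onz('wrist',p,.0635,s)*1000; P.append(q[:2]); print(np.round(p,1),q.round(1))
P=np.array(P)
M=np.array([[42,28],[42,-28],[-42,28],[-42,-28]])
ce=P.mean(0); A=P-ce
th=np.arctan2((M[:,0]*A[:,1]-M[:,1]*A[:,0]).sum(),(M*A).sum())
c,si=np.cos(th),np.sin(th); Q=M@np.array([[c,si],[-si,c]])
print('seat',ce,'yaw',th,'res',(A-Q).round(1).tolist())
H=np.array([onz('wrist',p,.1745,s)[:2]*1000 for p in((212.4,156.4),(299,156.5))])
yaw=s['tool_rot'][2];t=np.array([np.cos(yaw),np.sin(yaw)]);n=np.array([-t[1],t[0]])
d=H-s['tool_pos'][:2]*1000
print('holes in tool-yaw frame',d@t,d@n)
E
```

```text
[ 0.5052702  -0.17779177  0.19785189] [ 3.14134257e+00 -5.44404767e-04 -9.64953704e-02]
[244.7  25.5] [ 653.3 -182.1   63.5]
[304.6  30.7] [ 643.6 -237.2   63.5]
[239.  117.9] [ 570.7 -167.7   63.5]
[294.8 122.4] [ 560.9 -222.9   63.5]
seat [ 607.12639676 -202.48878837] yaw -0.17286387174392678 res [[-0.0, -0.0], [-0.1, 0.1], [0.1, 0.0], [-0.0, -0.1]]
holes in tool-yaw frame [42.39491169 42.35985466] [ 27.45086108 -28.03449526]
```

move_arm --pt "10 -3 0 -0.0165 1" --pt "20 -5 0 -0.02 1" --pt "25 -6 0 -0.02 1" --pt "25 -6 -10 -0.02 1" --pt "15 -4 -20 0 1" --pt "6.5 -0.3 -25 0 1" --pt "0 0 -25 0 1" --pt "0 0 -13 0 1" --pt "0 0 0 0 1" --pt "0 0 0 0 1" --pt "0 0 0 0 1"

```text
time: 6.3
tool_pos: [0.6075, -0.2022, 0.1065]
tool_rot: [3.141, -0.003, -0.173]
contact_force: [-0.2, -0.4, -4.8]
opening: 0.0395
grip_force: 40.0
```

```bash
python3 - <<'E'
from h import *
s,im=snap('wrist','w4'); print(s['tool_pos'],s['tool_rot'],s['time'],s['contact_force'],s['torque'])
cv2.imwrite('pics/w4c.png',cv2.resize(im[110:230,170:350,::-1],None,fx=4,fy=4,interpolation=cv2.INTER_CUBIC))
E
```

```text
[ 0.60748375 -0.20223194  0.10650709] [ 3.14064623e+00 -3.07520404e-03 -1.72811927e-01] 6.3 [-0.16536724 -0.37850424 -4.80735044] [ 0.07336245  0.00402343 -0.00608602]
```

View pics/w4c.png

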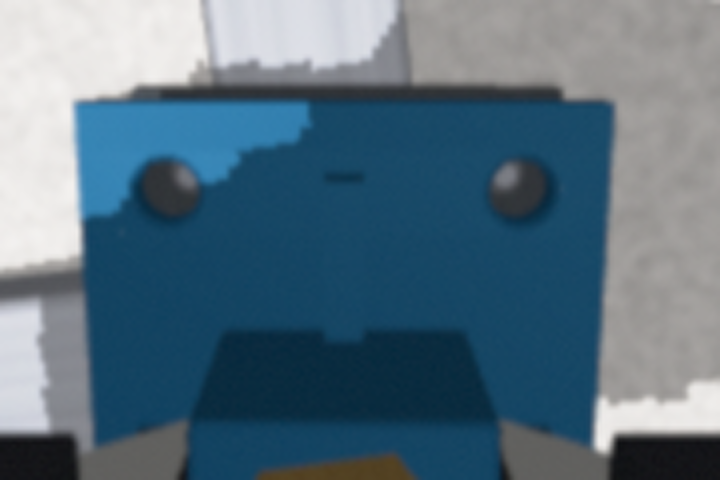

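```bash
python3 - <<'E'
from h import *
s=monitor.observe();t=s['tool_pos'];print(t)
f=lambda c,z:(onz('wrist',(c[0]/4+169.6,c[1]/4+109.6),z,s)*1000)[:2]
y=s['tool_rot'][2];R=np.array([[np.cos(y),-np.sin(y)],[np.sin(y),np.cos(y)]])
for n,c,z in(('tipL',(183,179),.064),('tipR',(508,178),.064),('holeL',(168,188),t[2]-.0278+.008),('holeR',(521,189),t[2]-.0278+.008)):
    print(n,((f(c,z)-t[:2]*1000)@R).round(1))
E
```

```text
[ 0.6073906  -0.20218454  0.10651725]
tipL [41.  28.2]
tipR [ 41.2 -29.2]
holeL [42.9 27.4]
holeR [ 42.7 -28. ]
```

move_arm --pt "-1 0 0 0 1" --pt "0 0 -5 0 1" --pt "0 0 -5 0 1" --pt "0 0 -3 0 1" --pt "0 0 -3 0 1" --pt "0 0 0 0 1" --pt "0 0 0 0 1"

```text
time: 7.05
tool_pos: [0.6055, -0.2017, 0.0887]
tool_rot: [3.142, 0.0, -0.173]
contact_force: [-1.2, -0.9, -4.0]
opening: 0.0395
grip_force: 40.0
```

move_arm --pt "0 0 -3 0 1" --pt "0 0 -3 0 1" --pt "0 0 -2 0 1" --pt "0 0 0 0 1"

```text
time: 7.45
tool_pos: [0.6059, -0.2021, 0.0806]
tool_rot: [3.141, -0.001, -0.173]
contact_force: [3.5, -2.8, -7.0]
opening: 0.0394
grip_force: 40.0
```

move_arm --pt "0.4 -0.2 -3 0 1" --pt "0 0 -3 0 1" --pt "0 0 -3 0 1" --pt "0 0 -1.5 0 1" --pt "0 0 0 0 1" --pt "0 0 0 0 1"

```text
time: 8.05
tool_pos: [0.606, -0.2021, 0.07]
tool_rot: [3.141, -0.0, -0.173]
contact_force: [3.3, -2.2, -7.3]
opening: 0.0397
grip_force: 40.0
```

move_arm --pt "0.3 -0.1 -0.7 0 1" --pt "0 0 -0.7 0 1" --pt "0 0 0 0 1" --pt "0 0 0 0 1"

```text
time: 8.45
tool_pos: [0.6061, -0.2021, 0.0698]
tool_rot: [3.141, -0.0, -0.173]
contact_force: [-1.3, -1.4, 6.1]
opening: 0.0398
grip_force: 40.0
```

move_arm --pt "0 0 0 0 0.2" --pt "0 0 0 0 -0.3" --pt "0 0 0 0 -1" --pt "0 0 0 0 -1" --pt "0 0 0 0 -1" --pt "0 0 5 0 -1" --pt "0 0 25 0 -1" --pt "0 0 35 0 -1" --pt "0 0 35 0 -1" --pt "0 0 30 0 -1" --pt "0 0 10 0 -1" --pt "0 0 0 0 -1"

```text
time: 9.65
tool_pos: [0.6068, -0.2023, 0.2104]
tool_rot: [3.141, -0.003, -0.173]
contact_force: [0.8, -0.9, 0.0]
opening: 0.0916
grip_force: 0.0
```

```bash
python3 - <<'E'
from h import *
import time
s,im=snap('wrist','w5'); print(s['tool_pos'],s['tool_rot'],s['time'],s['contact_force'])
cv2.imwrite('pics/w5c.png',cv2.resize(im[110:240,190:330,::-1],None,fx=4.5,fy=4.5,interpolation=cv2.INTER_CUBIC))
E
```

```text
[ 0.60675803 -0.20230438  0.21039894] [ 3.14067483e+00 -3.10484826e-03 -1.72694661e-01] 9.65 [ 0.75034459 -0.91766326  0.04672034]
```

View pics/w5c.png

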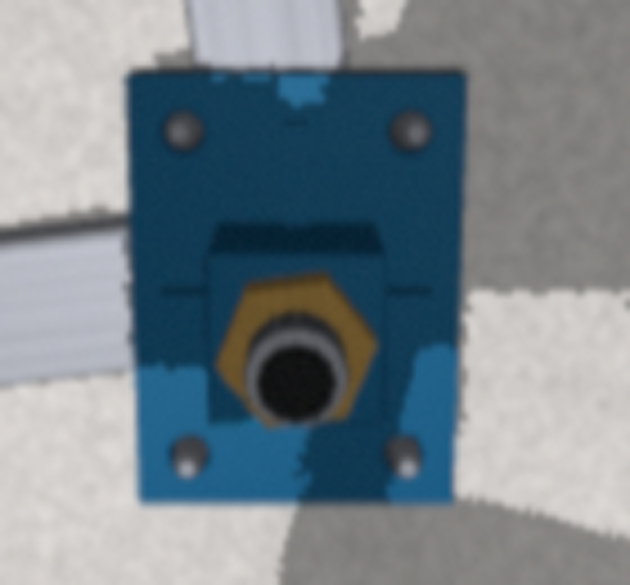

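Jack seated: all four studs stand through the holes, at (183,131), (410,131), (187,458), (405,458) in the crop. The nut's left and right corners are at (218,362) and (377,347).

```bash
python3 - <<'E'
from h import *
s=monitor.observe();t=s['tool_pos']
im=cv2.imread('pics/w5.png').astype(int)
m=((im[...,2]-im[...,0]>35)).astype(np.uint8);m[:150]=0;m[225:]=0;m[:,:225]=0;m[:,285:]=0
cs,_=cv2.findContours(m,cv2.RETR_EXTERNAL,cv2.CHAIN_APPROX_NONE)
c=max(cs,key=cv2.contourArea)
h=cv2.convexHull(c)[:,0].astype(float)
w=np.array([(onz('wrist',p,.1065,s)[:2]-t[:2])*1000 for p in h])
# width of hull across directions (tool-yaw frame)
y=s['tool_rot'][2];R=np.array([[np.cos(y),-np.sin(y)],[np.sin(y),np.cos(y)]]);w=w@R
print(w.round(1).tolist())
for a in range(0,180,5):
    d=w@[np.cos(np.radians(a)),np.sin(np.radians(a))];print(a,np.ptp(d).round(1),((d.max()+d.min())/2).round(1),end=' | ')
f=lambda c,z=.1065:((onz('wrist',(c[0]/4.5+189.6,c[1]/4.5+109.6),z,s)*1000)[:2]-t[:2]*1000)@R
a,b=f((218,362)),f((377,347));print('\ncorners',a,b,np.degrees(np.arctan2(*(a-b)[::-1])),np.hypot(*(a-b)))
print('screw top',f((296,383),.130))
P=np.array([f(q,z) for q,z in(((183,131),.064),((410,131),.064),((187,458),.064),((405,458),.064))]);print(P.round(1).tolist(),P.mean(0))
E
```

```text
[[15.7, -6.1], [12.9, -9.0], [5.2, -14.7], [3.2, -15.7], [1.3, -15.7], [-1.7, -14.8], [-10.6, -11.1], [-12.6, -10.2], [-12.6, -9.2], [-7.6, 11.8], [-4.7, 14.6], [-2.7, 15.6], [0.3, 15.5], [10.0, 11.6], [13.8, 9.7], [14.8, 6.0], [15.7, -1.5]]
0 28.3 1.6 | 5 29.0 1.0 | 10 29.8 0.7 | 15 30.7 0.5 | 20 31.6 0.5 | 25 32.3 0.4 | 30 32.8 0.4 | 35 33.0 0.4 | 40 33.0 0.3 | 45 32.7 0.3 | 50 32.2 0.2 | 55 31.4 0.2 | 60 30.4 0.1 | 65 29.3 0.1 | 70 29.1 0.1 | 75 29.9 0.1 | 80 30.6 0.0 | 85 31.0 -0.0 | 90 31.2 -0.1 | 95 31.6 -0.1 | 100 31.8 -0.1 | 105 31.7 -0.1 | 110 31.3 -0.1 | 115 30.8 -0.2 | 120 30.3 -0.2 | 125 29.6 -0.2 | 130 29.3 -0.5 | 135 29.2 -0.9 | 140 29.4 -1.3 | 145 29.4 -1.7 | 150 29.2 -2.1 | 155 28.8 -2.5 | 160 28.1 -2.8 | 165 27.2 -3.2 | 170 27.4 -2.9 | 175 28.0 -2.2 | 
corners [-1.74186629 16.44472206] [  1.54698293 -16.98785319] 95.61825816463961 33.59395209753433
screw top [ 0.58684937 -0.01005449]
[[42.5, 26.5], [42.6, -26.6], [-38.5, 27.3], [-38.4, -27.2]] [2.05752435 0.00938465]
```

move_arm --pt "0 0 -10 0.1 -1" --pt "0 0 -20 0.11 -1" --pt "0 0 -20 0.11 -1" --pt "0 0 -20 0.11 -1" --pt "0 0 -20 0.11 0" --pt "0 0 -15 0.1 0.1" --pt "0 0 -8.5 0 0.2" --pt "0 0 0 0 0.3" --pt "0 0 0 0 0.3" --pt "0 0 0 0 0.3" --newtons 15

```text
time: 10.7
tool_pos: [0.6066, -0.2023, 0.0961]
tool_rot: [3.14, -0.001, 0.466]
contact_force: [-0.3, -0.5, -0.4]
opening: 0.0483
grip_force: 0.0
```

move_arm --pt "0 0 0.4 0 0.5" --pt "0 0 0 0 0.7" --pt "0 0 0 0 1" --pt "0 0 0 0 1" --pt "0 0 0 0 1" --pt "0 0 0 0 1" --pt "0 0 0 0 1" --newtons 15

```text
time: 11.4
tool_pos: [0.6064, -0.202, 0.0963]
tool_rot: [3.141, -0.001, 0.467]
contact_force: [-1.5, 1.3, 5.9]
opening: 0.0297
grip_force: 15.0
```

```bash
python3 - <<'E'
from h import *
s=monitor.observe();print(s['tool_pos'],s['tool_rot'],s['contact_force'],s['torque'],s['opening'],s['qpos'])
E
```

```text
[ 0.60639831 -0.20199832  0.09625623] [ 3.14103435e+00 -5.18109141e-04  4.67378667e-01] [-1.46375324  1.2514086   5.9005307 ] [ 0.28756089  0.13917835 -0.00392469] 0.029698831765430138 [-4.41402677e-01  6.65564257e-01  1.35442416e+00  7.27073061e-05
  1.12084539e+00  6.61983530e-01]
```

move_arm --pt "0 0 -0.06 -0.1 1" --pt "0 0 -0.06 -0.1 1" --pt "0 0 -0.06 -0.1 1" --pt "0 0 -0.06 -0.1 1" --pt "0 0 -0.06 -0.1 1" --pt "0 0 -0.06 -0.1 1" --pt "0 0 -0.06 -0.1 1" --pt "0 0 -0.06 -0.1 1" --pt "0 0 -0.06 -0.1 1" --pt "0 0 0 0 1"

```text
time: 12.4
tool_pos: [0.6064, -0.2024, 0.0957]
tool_rot: [3.141, -0.001, -0.436]
contact_force: [-1.0, -0.7, 5.3]
opening: 0.0299
grip_force: 15.0
```

```bash
cat > o.py <<'E'
from h import *
s=monitor.observe();print(s['tool_pos'].round(4),s['tool_rot'].round(3),s['contact_force'].round(1),s['torque'].round(3),s['opening'].round(5),s['qpos'][5].round(4),s['joint_efforts'][5].round(3),s['grip_force'])
E
python3 o.py
```

```text
Traceback (most recent call last):
  File "o.py", line 2, in <module>
    s=monitor.observe();print(s['tool_pos'].round(4),s['tool_rot'].round(3),s['contact_force'].round(1),s['torque'].round(3),s['opening'].round(5),s['qpos'][5].round(4),s['joint_efforts'][5].round(3),s['grip_force'])
                                                                                                                             ^^^^^^^^^^^^^^^^^^
AttributeError: 'float' object has no attribute 'round'
```

```bash
sed -i "s/s\['opening'\].round(5)/round(s['opening'],5)/" o.py; python3 o.py
```

```text
[ 0.6064 -0.2024  0.0957] [ 3.141e+00 -1.000e-03 -4.360e-01] [-1.  -0.7  5.3] [ 0.045  0.234 -0.054] 0.02992 1.5649 0.853 15.00178107758984
```

move_arm --pt "0 0 -0.06 -0.08 1" --pt "0 0 0 0 1"

```text
time: 12.6
tool_pos: [0.6064, -0.2024, 0.0957]
tool_rot: [3.141, -0.001, -0.515]
contact_force: [-1.5, 0.6, 4.1]
opening: 0.0295
grip_force: 15.0
```

```bash
python3 o.py
```

```text
[ 0.6064 -0.2024  0.0957] [ 3.141e+00 -1.000e-03 -5.150e-01] [-1.5  0.6  4.1] [ 0.128  0.228 -0.07 ] 0.0295 1.6442 0.621 15.001285378821194
```

move_arm --pt "0 0 -0.06 -0.08 1" --pt "0 0 0 0 1"

```text
time: 12.8
tool_pos: [0.6063, -0.2025, 0.0956]
tool_rot: [3.141, -0.001, -0.595]
contact_force: [-0.6, -0.2, 5.7]
opening: 0.0297
grip_force: 15.0
```

```bash
python3 o.py
```

```text
[ 0.6063 -0.2025  0.0956] [ 3.141e+00 -1.000e-03 -5.950e-01] [-0.6 -0.2  5.7] [ 0.031  0.252 -0.041] 0.02974 1.7242 0.621 15.001291120424867
```

move_arm --pt "0 0 -0.06 -0.08 1" --pt "0 0 0 0 1"

```text
time: 13.0
tool_pos: [0.6065, -0.2026, 0.0955]
tool_rot: [3.141, -0.002, -0.673]
contact_force: [-0.2, -1.4, 5.3]
opening: 0.0299
grip_force: 15.0
```

```bash
python3 o.py
```

```text
[ 0.6065 -0.2026  0.0955] [ 3.141e+00 -2.000e-03 -6.730e-01] [-0.2 -1.4  5.3] [-0.105  0.081  0.35 ] 0.02993 1.8023 1.154 15.00142717268318
```

move_arm --pt "0 0 0 -0.015 1" --pt "0 0 0 0 1"

```text
time: 13.2
tool_pos: [0.6065, -0.2026, 0.0955]
tool_rot: [3.141, -0.002, -0.685]
contact_force: [0.5, -1.5, 4.9]
opening: 0.0299
grip_force: 15.0
```

```bash
python3 o.py
```

```text
[ 0.6065 -0.2026  0.0955] [ 3.141e+00 -2.000e-03 -6.850e-01] [ 0.5 -1.5  4.9] [-0.097  0.091  0.515] 0.02988 1.8147 0.619 15.00064091218519
```

The moment about z climbs steeply (0.35 to 0.52 N m over 0.015 rad), so the nut is at its stop. It's still below the screw's 0.8 N m. Releasing now.

move_arm --pt "0 0 0 0 0.3" --pt "0 0 0 0 -0.3" --pt "0 0 0 0 -1" --pt "0 0 0 0 -1" --pt "0 0 5 0 -1" --pt "0 0 25 0.1 -1" --pt "0 0 30 0.1 -1" --pt "0 0 30 0.1 -1" --pt "0 0 20 0.1 -1" --pt "0 0 5 0.1 -1" --pt "0 0 0 0 -1" --pt "0 0 0 0 -1"

```text
time: 14.4
tool_pos: [0.6059, -0.2019, 0.2097]
tool_rot: [-3.141, 0.001, -0.19]
contact_force: [-0.1, -0.4, 0.3]
opening: 0.0922
grip_force: 0.0
```

```bash
python3 - <<'E'
from h import *
s,im=snap('wrist','w6'); print(s['tool_pos'],s['tool_rot'],s['time'])
a=cv2.resize(im[80:260,160:350,::-1],None,fx=3,fy=3,interpolation=cv2.INTER_CUBIC)
cv2.imwrite('pics/w6c.png',a)
E
```

```text
[ 0.60593759 -0.20191055  0.20970471] [-3.14148444e+00  6.48111985e-04 -1.90336837e-01] 14.4
```

View pics/w6c.png

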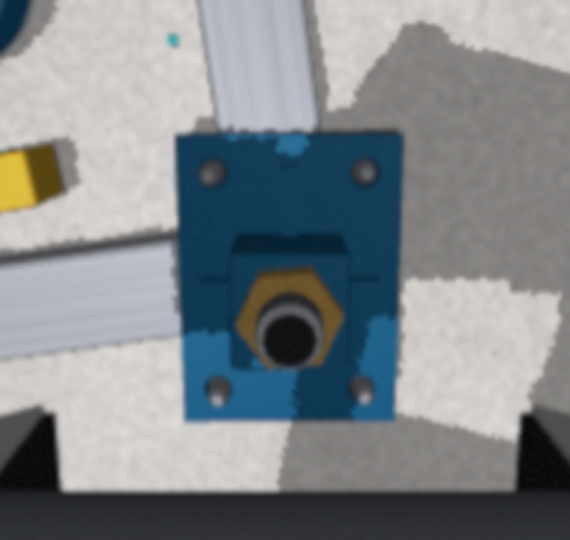

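The jack sits flat with its four studs through at (212,172), (365,172), (217,390) and (363,390). The nut, with corners at (236,322) and (344,318), has turned about 65°, which matches the tool's turn.

```bash
python3 -c "
from h import *
print(workorder.hand_in())"
```

```text
the job is handed in; nothing more can be done
None
```

The jack is fitted on the bare corner, its foot flat on the stud plate, and its jam nut is turned clockwise to the stop against the boss; the job was handed in at about 14.5 s of the 64 s, and no result came back.

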